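Hang the block mallet in the bench ring

ROBOT

A 6-joint arm with a two-finger parallel gripper is mounted at the origin on the work surface. World frame = base frame: x ahead of the robot, y to its left, z up, the work surface at z = 0. Lengths are in m, angles in rad, forces in N, time in s.
With the tool pointing down it reaches from about 0.4 to 0.825 m from the base axis. Payload 7 kg.
Tool frame: the origin (TCP) lies midway between the tips of the shut fingers; the grasp point (between the pads) lies 19 mm behind it; z points along the fingers, y is the line along which they close (so a half turn about z gives the same grasp; the last joint's range is limited). The gripper opens to 88 mm and grips with 3 to 60 N. Pads are 19 mm wide; open, the fingers measure 130 mm over their backs; the gripper's body (78 mm by 193 mm) begins 47 mm behind the grasp point.
Start: joints at [-1.034, 0.359, 0.012, 0, -1.224, -0.288], TCP at [0.166, -0.654, 0.203] pointing down, gripper open.
Joint ranges: [-3.07, 3.07], [-1.43, 2.12], [-1.02, 1.25], [-3.03, 1.67], [-3.05, -0], [-3.03, 3.03]. Speed limits (rad/s): [2.39, 2.39, 3.01, 3.14, 3.14, 3.14].

INTERFACE

Orientations are given as a unit quaternion [x, y, z, w].
In Python, from workcell import * gives the robot as it stands.
- The arm moves only by the tool send_rows, never from a script. Its arguments are lists of equal length, an entry for each row: "dp": the shift along the world's x, y, z in m, a list of three; "turn": the turn about the world's z in degrees; "gripper": the opening, from 0 (shut) to 1 (fully open). In form: {"dp": [[dx, dy, dz], ...], "turn": [turn, ...], "gripper": [gripper, ...]}. A call has 1 to 8 rows; each row is the pose to reach, as a shift and turn from the pose commanded when the call began; what a row does not reach only later rows make up. A row lasts 1/8 s, in which the tool goes at most 62.5 mm and 10.7 degrees, less where a joint would pass 70% of its speed; a pose out of reach is approached as far as the arm can. A call with a gripper value outside its range is refused whole. The fingers move at their own pace and stop on an object; "grip_force" is the grip in N (left out, the last holds). Time passes only in rows, so rows that repeat a pose let the fingers close. It gives the time, the measured TCP pose, the force, the opening and the grip force at its end, in the units of the state.
- observe(): the state, without advancing time (a new reading comes with each control period).
- read_camera(name): name is "scene" or "top" or "wrist"; returns the picture (420x560x3 uint8, red, green, blue); there is no depth.
- camera_info(name): a dict with "vfov" (degrees; the focal length in pixels is half the picture's height over the tangent of half this angle, whatever the lens; pixels are square), "cx", "cy" (the principal point, pixels), "T" (4x4, takes a point from camera to world coordinates); the wrist camera has in their place "tool_from_camera" (4x4, takes a point from camera to tool coordinates, whose origin is the TCP and whose axes are the flange's). Camera axes: x right, y down, z forward; pixel columns grow to the right and rows downward; lengths in m; the calibration is good to about 2 mm. A picture is of the moment at which its call begins: read the wrist's pose just before it. camera_info takes no time and is no camera call.
- job_done(): hands the job in; it is judged then, once.
Trained networks look in the newest picture that a camera, given by its name, has taken for a name from the list of things; names that differ only in an ending like _2 or _b are one class to them, and where a whole thing is asked for, a point or a joint stands for the part that bears it (a point fixed in the world has none). Each returns a list of dicts, best first, with "p" (0 to 1); they miss things now and then, are a little off and sometimes report something else, mostly with a low value. They report only what shows in the picture. A call takes as long as a camera call.
- regions_of(target, camera): "region" (420x560 bool, what is visible of it) and "position" ([column, row] in pixels, amid what is visible of it).
- spot_point(target, camera): "position" ([column, row] in pixels: a listed point, or the origin of a listed thing).
The state is a dict: "t": time; "q": joint angles; "joint_velocities": joint speeds; "joint_torque": joint torques, N m; "tcp_pos": TCP position; "tool_rot": TCP orientation; "force": force on the tool from outside, world axes, zero at the start; "moment": the same for the moment, N m; "opening": opening from 0.0 (shut) to 1.0 (fully open); "finger_force": force on a finger pad.
Only numpy, scipy, OpenCV 4.12 (cv2) and the standard library are available. Lean on these libraries where they do the work, as an engineer would, in place of code of your own. Each camera call takes 0.05 s, during which the arm holds its last target. There are 200 camera calls.

TASK

Swing open the sprung keeper that locks the square-block mallet in its stand, lift that mallet out, and lower it handle-first through the wide ring of the ring holder until its head rests on the ring, then let go. Leave the round-headed mallet locked in its fork with its keeper shut, and do not disturb the glue bottle, brush jar, brass weight or bone folder.

Things in the scene. Friction and masses are not known exactly. Their poses are not given: they have to be found in the camera images.
- stand: Fixed steel mallet stand, 265 mm long (its y), 135 mm deep (its x), on the left or right of the bench. Origin on the bench below the line of the heads; -x faces the robot. Two forks, open to -x, centred at y = +55 (fork0) and -85 mm (fork1). A bar behind, x = 60 to 76 mm, joins them. Nothing but keepers, pins (to 171 mm) and mallets is higher than 133 mm.
- fork0 (a point): Centre of the first fork, level with the top of its prongs (125 mm high), axes as the stand. Prongs: two 10 mm square bars along x, x = -58 to +60 mm, 24 mm gap between them, with 8 mm high end stops at x = -56 and +58 mm, 4 mm thick, so a head must rise over 8 mm to come out.
- fork1 (a point): Centre of the second fork, level with the top of its prongs (125 mm high), axes as the stand; made as fork0.
- keeper0 (a joint): Keeper of fork0, rad: 0 to 0.2 shut (bar above the middle of the head, which cannot be lifted or gripped), 2.0 fully open. It turns on a pin at stand x = 0, 62 mm to the +y side of the fork centre. Shut, it points to stand -y; pushed from the robot's side its end swings to stand +x (at 1.57). A soft damped spring shuts it slowly: from 1.8 to 1.05, the least that frees the head, in about 17 s.
- keeper1 (a joint): Keeper of fork1, made just as keeper0, on a pin 62 mm to the stand's +y side of fork1.
- keeper0_end (a point): Free end of the fork0 keeper bar, half-way up it (181 mm high), 70 mm from the pin. The bar is 12 mm thick and 18 mm tall, its underside 5 mm above the head of the block mallet. The damper resists a push near the end with about 4 N at 60 mm/s.
- keeper1_end (a point): Free end of the fork1 keeper bar, half-way up it (181 mm high); made as keeper0.
- mallet_mid (a point): Centre of the block head of the square-block mallet, beech: head 38 mm (its x) by 75 mm (its y) by 42 mm tall (its z, up); underside 21 mm below this point. A round handle 17 mm thick, end bevelled, hangs 105 mm down from the underside. About 0.16 kg. It starts in either fork, upright, underside on the prongs, its y along the stand's y within 5 degrees.
- mallet_neck (a point): Point of the square-block mallet where the handle's axis meets the underside of the head; axes as mallet_mid, z along the handle towards the head.
- barrel_mid (a point): Centre of the head of the round-headed (barrel) mallet, also beech: head round, 56 mm across and 40 mm tall, same handle. It hangs in the other fork and stays there.
- holder: Fixed dark steel ring holder: a 110 mm round foot and a 16 mm post, carrying two level rings 12 mm thick, both with their tops 120 mm above the bench, on opposite sides of the post. Origin on the bench under the post. Nothing of it is higher than 120 mm. Any yaw.
- wide_mouth (a point): Centre of the top of the wide ring: bore 23 mm, outside 44 mm, at holder y = +48 mm, 120 mm above the bench. The mallet handle goes in here.
- narrow_mouth (a point): Centre of the top of the narrow ring: bore 12 mm, outside 30 mm, at holder y = -42 mm. Too small for the handle.
- glue: Tall closed white glue bottle, 60 mm across and 200 mm tall, standing between the stand and the ring holder. Origin at the centre of its base. Bystander.
- brushes: Stoneware jar, 76 mm across, 105 mm tall, with brushes standing up to about 220 mm, behind the middle of the bench. Origin at the centre of its base. Bystander.
- weight: Brass cylinder weight, 64 mm across, 45 mm tall, near the robot. Origin at the centre of its base. Bystander.
- folder: Bone folder, a 150 mm long, 12 mm thick round-ended rod lying on the bench near the robot. Bystander.

How it is judged:
By the outcome, as a careful person would: the job done as asked, in the order asked, and still so for the second after the job is handed in, with the robot touching nothing.
It also fails if it takes over 72 s, if anything falls off the work surface, if the arm or the gripper's body presses on something with over 40 N, if the wrist force passes 120 N, or if a joint passes its speed limit or range.

## Working session

There is one attempt and no reset: what is moved stays moved. The work goes in short steps, Python scripts to look and compute and a tool call to move; the robot and the scene stay as the last step left them, time stands still between calls to the robot, and variables do not carry over. Pictures are saved under pics/ and viewed, at most 10 in all, crops included, and the job is handed in when it is done.

Besides the shell and the picture viewer there is one more tool, called after "Emit:" as name([rows], argument=value, ...), one row to a line, values as JSON. send_rows: Moves the arm, as the interface text tells. Its arguments: {"type":"object","properties":{"dp":{"type":"array"},"turn":{"type":"array"},"gripper":{"type":"array"},"grip_force":{"type":"number"}},"required":["dp","turn","gripper"]}

```bash
mkdir -p pics; cat > h.py <<'E'
from workcell import *
import numpy as np, cv2
def cam(n):
    c=camera_info(n); f=210/np.tan(np.radians(c["vfov"])/2)
    if "T" in c: T=np.array(c["T"])
    else:
        from scipy.spatial.transform import Rotation as R
        s=observe(); B=np.eye(4); B[:3,:3]=R.from_quat(s["tool_rot"]).as_matrix(); B[:3,3]=s["tcp_pos"]; T=B@np.array(c["tool_from_camera"])
    return c.get("cx"),c.get("cy"),f,T
def at_z(n,px,z,C=None):
    cx,cy,f,T=C or cam(n)
    d=T[:3,:3]@np.array([(px[0]-cx)/f,(px[1]-cy)/f,1]); o=T[:3,3]
    return (o+d*(z-o[2])/d[2])
def proj(n,p,C=None):
    cx,cy,f,T=C or cam(n)
    q=T[:3,:3].T@(np.array(p)-T[:3,3]); return np.array([cx+f*q[0]/q[2],cy+f*q[1]/q[2]])
Z=dict(fork0=.125,fork1=.125,keeper0_end=.181,keeper1_end=.181,mallet_mid=.146,mallet_neck=.125,barrel_mid=.145,wide_mouth=.12,narrow_mouth=.12,stand=0,holder=0,glue=0,brushes=0,weight=0,folder=.006)
E
python3 - <<'E'
from h import *
ims=[]
for n in("scene","top"):
    im=read_camera(n); cv2.imwrite(f"pics/{n}0.png",im[:,:,::-1])
    print(n,camera_info(n))
    for k,z in Z.items():
        for r in spot_point(k,n)[:2]:
            print(n,k,round(r["p"],2),np.round(r["position"],1),at_z(n,r["position"],z).round(4))
print(observe())
E
```

```text
scene {'vfov': 49.616554954642034, 'cx': 275.5040659330323, 'cy': 206.61916606528564, 'T': array([[ 0.73036143,  0.49382401, -0.47192164,  1.03039719],
       [ 0.68285434, -0.54485006,  0.48667069, -0.46431573],
       [-0.01679686, -0.67769923, -0.73514734,  0.84736093],
       [ 0.        ,  0.        ,  0.        ,  1.        ]])}
scene fork0 0.76 [139.5 299.8] [ 0.5406 -0.3226  0.125 ]
scene fork0 0.63 [205.9 259.4] [ 0.5617 -0.1805  0.125 ]
scene fork1 0.76 [139.5 299.8] [ 0.5406 -0.3226  0.125 ]
scene fork1 0.63 [205.9 259.4] [ 0.5617 -0.1805  0.125 ]
scene keeper0_end 0.62 [201.8 250.1] [ 0.5764 -0.1937  0.181 ]
scene keeper0_end 0.26 [256.9 179.6] [0.5205 0.0071 0.181 ]
scene keeper1_end 0.67 [128.1 287.8] [ 0.5443 -0.3329  0.181 ]
scene mallet_mid 0.87 [137.7 296.9] [ 0.5475 -0.3254  0.146 ]
scene mallet_mid 0.68 [138.2 298.7] [ 0.5513 -0.327   0.146 ]
scene mallet_neck 0.63 [356.2 165.4] [0.6173 0.2375 0.125 ]
scene mallet_neck 0.62 [139.4 299. ] [ 0.5391 -0.3217  0.125 ]
scene barrel_mid 0.64 [201.9 255.8] [ 0.5625 -0.188   0.145 ]
scene narrow_mouth 0.77 [322.3 163. ] [0
[... 1940 characters left out ...]
.006 ]
{'t': 1.6, 'q': array([-1.03389248e+00,  3.58599834e-01,  1.18980442e-02,  1.16320719e-05,
       -1.22411386e+00, -2.88094065e-01]), 'joint_velocities': array([-0.0006334 , -0.00198026,  0.00087448,  0.00082876,  0.00127522,
        0.00038628]), 'joint_torque': array([ 1.95838191e-03, -5.82368875e+01,  2.93302470e+01,  7.00230315e+00,
        1.26507846e-02, -1.80254284e-05]), 'tcp_pos': array([ 0.16618497, -0.65419546,  0.2032626 ]), 'tool_rot': array([-1.24086204e-01,  9.92271442e-01,  6.65690536e-06, -8.88391133e-06]), 'force': array([0.52291167, 0.14801364, 0.53968459]), 'moment': array([-0.01641073, -0.01951025,  0.01546907]), 'finger_force': 0.0, 'opening': 0.9994822259877009}
```

View pics/top0.png

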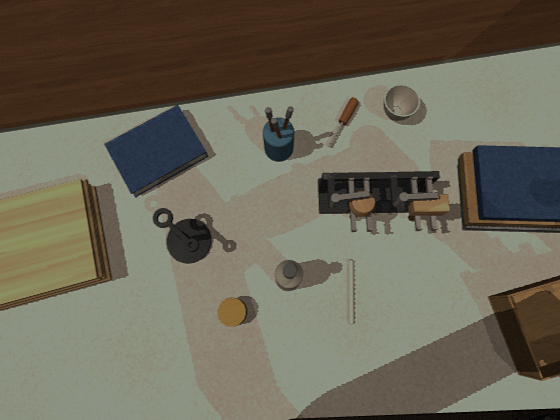

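View pics/scene0.png

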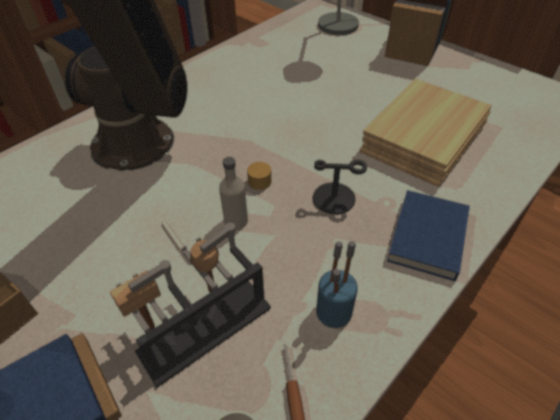

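Top view: the block mallet is in fork1 (≈430,207) under its keeper (405–438,197), and the barrel is in fork0 (≈362,205). The wide ring is at ≈(163,217) and the narrow one at (229,245). In the scene view the glue and brushes stay clear of the path. I'll move in for a wrist view.

Emit:
send_rows([
  [0.0,0.0,0.05],
  [0.03,0.03,0.08],
  [0.07,0.07,0.11],
  [0.11,0.11,0.14],
  [0.15,0.16,0.16],
  [0.19,0.21,0.18],
  [0.23,0.26,0.19],
  [0.26,0.3,0.2],
], turn=[8,16,25,34,43,52,60,68], gripper=[0,0,0,0,0,0,0,0])

```text
t: 2.6
tcp_pos: [0.4254, -0.3547, 0.4034]
tool_rot: [-0.659, 0.752, -0.0, 0.0]
force: [1.5, -1.2, -0.2]
opening: 0.143
finger_force: 0.0
```

```bash
cat > look.py <<'E'
from h import *
import sys
def look(name,keys,save=None):
    C=cam(name); im=read_camera(name)
    if save: cv2.imwrite(f"pics/{save}.png",im[:,:,::-1])
    for k in keys:
        for r in spot_point(k,name)[:2]:
            print(k,round(r["p"],2),np.round(r["position"],1),at_z(name,r["position"],Z[k],C).round(4))
    return C,im
E
python3 - <<'E'
from look import *
s=observe(); print(s["t"],s["tcp_pos"],s["tool_rot"],s["q"]); print(camera_info("wrist"))
look("wrist",["fork0","fork1","keeper1_end","keeper0_end","mallet_mid","mallet_neck","barrel_mid","stand"],"w1")
E
```

```text
2.6 [ 0.42536341 -0.35468632  0.40340615] [-6.59443183e-01  7.51754321e-01 -3.15260499e-04  1.72163446e-04] [-3.41398146e-01  9.27674081e-02  1.07721595e-01  6.80900580e-06
 -1.58503213e+00  2.10757691e-01]
{'vfov': 68.20458253369775, 'cx': 285.2701738536283, 'cy': 208.9468396526833, 'tool_from_camera': array([[ 2.05309744e-04, -9.68116897e-01, -2.50498765e-01,
         6.75938723e-02],
       [ 9.99999963e-01,  1.54598164e-04,  2.22119425e-04,
         1.02526393e-03],
       [-1.76310919e-04, -2.50498801e-01,  9.68116894e-01,
        -1.80607250e-01],
       [ 0.00000000e+00,  0.00000000e+00,  0.00000000e+00,
         1.00000000e+00]])}
keeper1_end 0.76 [197.5 209. ] [ 0.546  -0.3335  0.181 ]
keeper1_end 0.46 [214.6 204.9] [ 0.5222 -0.3361  0.181 ]
mallet_mid 0.76 [213.6 210.7] [ 0.5346 -0.3202  0.146 ]
mallet_neck 0.95 [214.  205.5] [ 0.5381 -0.3234  0.125 ]
```

View pics/w1.png

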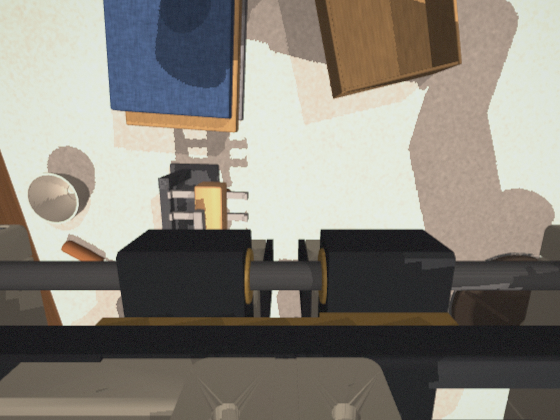

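The wrist view shows the block mallet head at cols 195–227, rows 183–230, with the fork prongs around it. I'll centre the camera over it.

Emit:
send_rows([
  [0.05,0.02,-0.01],
  [0.1,0.05,-0.02],
  [0.11,0.06,-0.02],
  [0.11,0.06,-0.02],
], turn=[0,0,0,0], gripper=[0,0,0,0])

```text
t: 3.55
tcp_pos: [0.5346, -0.2966, 0.382]
tool_rot: [-0.658, 0.753, 0.0, -0.0]
force: [-0.4, -0.5, -0.1]
opening: 0.001
finger_force: 0.0
```

```bash
python3 - <<'E'
from look import *
s=observe(); print(s["t"],s["tcp_pos"],s["tool_rot"])
C,im=look("wrist",["fork0","fork1","keeper1_end","keeper0_end","mallet_mid","mallet_neck","barrel_mid","stand"])
o=cv2.resize(im[40:260,150:450],None,fx=2.6,fy=2.6,interpolation=cv2.INTER_CUBIC)
cv2.imwrite("pics/w2.png",o[:,:,::-1])
for r in regions_of("keeper1","wrist")[:2]:
    m=r["region"].astype(np.uint8);(c,sz,a)=cv2.minAreaRect(cv2.findNonZero(m)); b=cv2.boxPoints((c,sz,a)); print("keeper",r["p"],sz,[at_z("wrist",p,.19,C).round(4)[:2] for p in b])
E
```

```text
3.55 [ 0.53461692 -0.29662246  0.38203362] [-6.57727712e-01  7.53255447e-01  4.99312670e-04 -4.89348842e-04]
fork0 0.66 [272.7 158. ] [ 0.5468 -0.3265  0.125 ]
fork1 0.66 [272.7 158. ] [ 0.5468 -0.3265  0.125 ]
keeper1_end 0.91 [273.  154.6] [ 0.543  -0.3352  0.181 ]
mallet_mid 0.57 [279.7 162.4] [ 0.5373 -0.3212  0.146 ]
barrel_mid 0.5 [269.4 256.9] [ 0.5711 -0.1883  0.145 ]
stand 0.6 [273.9 201.6] [ 0.5625 -0.236   0.    ]
keeper 0.71 (100.10506439208984, 113.4014663696289) [array([ 0.6393, -0.2528]), array([ 0.5975, -0.3851]), array([ 0.4852, -0.3569]), array([ 0.5166, -0.2205])]
keeper 0.62 (63.0, 14.0) [array([ 0.5524, -0.3344]), array([ 0.5359, -0.3321]), array([ 0.5468, -0.2548]), array([ 0.5642, -0.2572])]
```

View pics/w2.png

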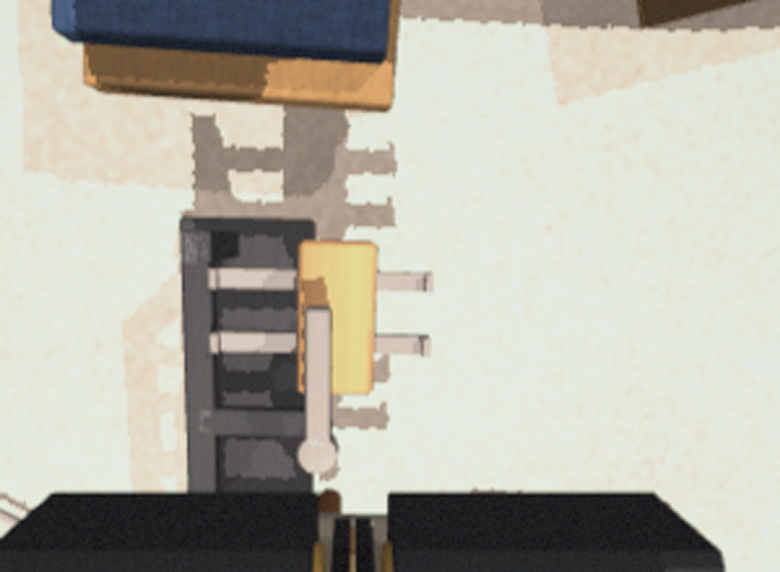

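The crop shows the block head (crop 299–376 × 241–393), the keeper bar from its pin (317,455) to its end (317,308), and the two prongs with end stops (430,281) and (428,345). Next I'll compute world positions.

```bash
python3 - <<'E'
from look import *
C=cam("wrist")
g=lambda u,v,z:at_z("wrist",(150+u/2.6,40+v/2.6),z,C)[:2].round(4)
for n,u,v,z in [("head",301,242,.167),("head",377,242,.167),("head",372,393,.167),("head",301,393,.167),("pin",317,455,.19),("kend",318,308,.19),("stopA",430,281,.133),("stopB",428,345,.133),("prA in",212,278,.125),("prB in",212,343,.125),("barcorner",183,219,.125),("barlow",190,490,.125)]: print(n,g(u,v,z))
E
```

```text
head [ 0.5488 -0.3616]
head [ 0.5128 -0.3567]
head [ 0.5246 -0.2842]
head [ 0.5598 -0.289 ]
pin [ 0.5547 -0.2623]
kend [ 0.544  -0.3315]
stopA [ 0.4868 -0.3326]
stopB [ 0.4916 -0.2993]
prA in [ 0.6013 -0.3493]
prB in [ 0.6075 -0.3151]
barcorner [ 0.611  -0.3814]
barlow [ 0.635  -0.2339]
```

Emit:
send_rows([
  [-0.038,-0.0155,-0.02],
  [-0.038,-0.0155,-0.07],
  [-0.038,-0.0155,-0.12],
  [-0.038,-0.0155,-0.16],
  [-0.038,-0.0155,-0.19],
  [-0.038,-0.0155,-0.204],
  [-0.038,-0.0155,-0.204],
  [-0.038,-0.0155,-0.204],
], turn=[-1,-1,-1,-1,-1,-1,-1,-1], gripper=[0,0,0,0,0,0,0,0])

```text
t: 5.05
tcp_pos: [0.4974, -0.3123, 0.1802]
tool_rot: [-0.651, 0.759, -0.001, 0.0]
force: [0.5, 0.6, -0.0]
opening: 0.002
finger_force: 0.0
```

```bash
python3 - <<'E'
from look import *
s=observe(); p=s["tcp_pos"]; print(p,s["tool_rot"])
F=np.array([.5454,-.3236]); a=-np.radians(8.7); R=np.array([[np.cos(a),-np.sin(a)],[np.sin(a),np.cos(a)]])
for q in [(-27,4),(-19,4),(-11,4),(-3,6),(4,9),(11,13),(17,17),(23,22),(29,28),(34,35),(39,42),(42,47),(45,52)]: print(q,(F+R@np.array(q)/1000-p[:2]).round(4))
E
```

```text
[ 0.4973697  -0.31229987  0.18018127] [-6.51239543e-01  7.58871465e-01 -9.82471427e-04  4.39455594e-04]
(-27, 4) [ 0.0219 -0.0033]
(-19, 4) [ 0.0299 -0.0045]
(-11, 4) [ 0.0378 -0.0057]
(-3, 6) [ 0.046  -0.0049]
(4, 9) [ 0.0533 -0.003 ]
(11, 13) [ 0.0609 -0.0001]
(17, 17) [0.0674 0.0029]
(23, 22) [0.0741 0.007 ]
(29, 28) [0.0809 0.012 ]
(34, 35) [0.0869 0.0182]
(39, 42) [0.0929 0.0243]
(42, 47) [0.0967 0.0288]
(45, 52) [0.1004 0.0333]
```

Emit:
send_rows([
  [0.012,-0.002,-0.002],
  [0.022,-0.003,-0.002],
  [0.03,-0.0045,-0.002],
  [0.038,-0.0055,-0.002],
  [0.046,-0.005,-0.002],
  [0.053,-0.003,-0.002],
  [0.061,0.0,-0.002],
  [0.067,0.003,-0.002],
], turn=[0,0,0,0,0,0,0,0], gripper=[0,0,0,0,0,0,0,0])

```text
t: 6.05
tcp_pos: [0.564, -0.3086, 0.1767]
tool_rot: [-0.651, 0.759, -0.0, 0.0]
force: [-0.6, 0.6, 0.3]
opening: 0.007
finger_force: 0.0
```

Emit:
send_rows([
  [0.007,0.004,0],
  [0.014,0.009,0],
  [0.02,0.0155,0],
  [0.0255,0.0215,0],
  [0.029,0.026,0],
  [0.033,0.0305,0],
  [0.033,0.0305,0],
], turn=[0,0,0,0,0,0,0], gripper=[0,0,0,0,0,0,0])

```text
t: 6.92
tcp_pos: [0.5967, -0.2781, 0.1767]
tool_rot: [-0.651, 0.759, 0.0, -0.0]
force: [-0.0, -0.1, 0.1]
opening: 0.003
finger_force: 0.0
```

```bash
python3 - <<'E'
from look import *
s=observe(); print(s["t"],s["tcp_pos"],s["force"])
C,im=look("top",["keeper1_end","mallet_mid","barrel_mid"])
cs,ims=look("scene",["keeper1_end"])
o=np.hstack([cv2.resize(im[130:260,300:460],(400,325),interpolation=2),cv2.resize(ims[200:360,80:277],(400,325),interpolation=2)])
cv2.imwrite("pics/k.png",o[:,:,::-1])
E
```

```text
6.925 [ 0.59673538 -0.27809156  0.17667609] [-0.04300576 -0.05410755  0.14635596]
mallet_mid 0.47 [430.  204.9] [ 0.5389 -0.3275  0.146 ]
mallet_mid 0.26 [287.2 275.3] [ 0.4441 -0.0008  0.146 ]
keeper1_end 0.56 [128.5 284.4] [ 0.539  -0.3285  0.181 ]
```

View pics/k.png

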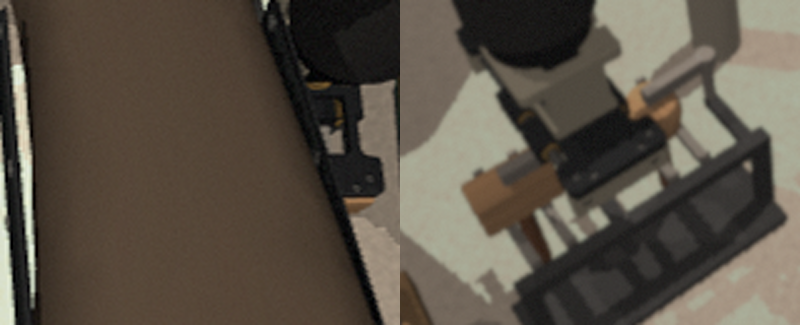

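The scene crop suggests the keeper1 bar is still over the head at crop (505–555,165), and I felt no force. I'll lift and look from close by.

Emit:
send_rows([
  [0,0,0.04],
  [0,0,0.09],
  [-0.03,0,0.13],
  [-0.04,0.0,0.16],
  [-0.04,0.0,0.16],
], turn=[0,0,0,0,0], gripper=[0,0,0,0,0])

```text
t: 7.85
tcp_pos: [0.5568, -0.2792, 0.3405]
tool_rot: [-0.651, 0.759, -0.003, 0.002]
force: [0.7, 0.1, 0.5]
opening: 0.008
finger_force: 0.0
```

```bash
python3 - <<'E'
from look import *
s=observe(); print(s["t"],s["tcp_pos"])
C,im=look("wrist",["keeper1_end","mallet_mid"])
cv2.imwrite("pics/w3.png",cv2.resize(im[20:320,100:500],None,fx=2,fy=2,interpolation=2)[:,:,::-1])
print(proj("wrist",[.5547,-.2623,.19],C),proj("wrist",[.544,-.3315,.19],C))
E
```

```text
7.85 [ 0.55676321 -0.27915522  0.34050334]
keeper1_end 0.85 [287.5 141.3] [ 0.546  -0.3328  0.181 ]
mallet_mid 0.81 [299.6 149.4] [ 0.5333 -0.32    0.146 ]
[289.29407444 207.56029535] [289.54786784 142.60040001]
```

View pics/w3.png

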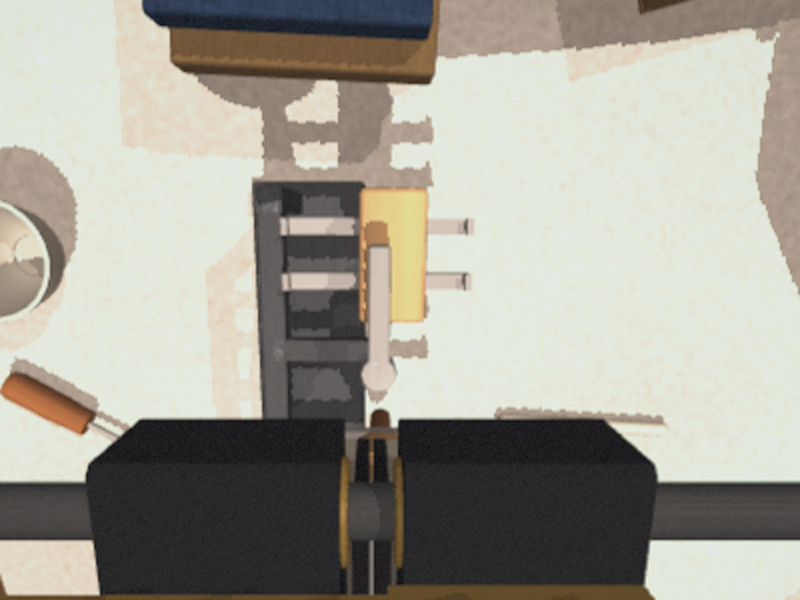

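The bar at crop (378,248–375) is unmoved, so the fingertips must have missed it. I'll check where the TCP sat in the scene picture.

```bash
python3 - <<'E'
from look import *
f=lambda p:((proj("scene",p)-[80,200])*2.03+[400,0]).round(0)
for n,p in [("tcp",[.5967,-.2781,.1767]),("grasp",[.5967,-.2781,.1957]),("body",[.5967,-.2781,.2427]),("pin",[.5547,-.2623,.19]),("kend",[.544,-.3315,.19]),("headtop",[.5365,-.3229,.167])]: print(n,f(p))
C=cam("wrist");print(proj("wrist",observe()["tcp_pos"],C))
E
```

```text
tcp [588. 176.]
grasp [584. 164.]
body [573. 131.]
pin [570. 128.]
kend [496. 171.]
headtop [506. 175.]
[283.55669163 241.64592837]
```

```bash
python3 - <<'E'
import cv2
im=cv2.imread("pics/k.png")[:,400:]
cv2.imwrite("pics/k2.png",cv2.resize(im[60:260,40:300],None,fx=3,fy=3,interpolation=2))
E
```

```text
(no output)
```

View pics/k2.png

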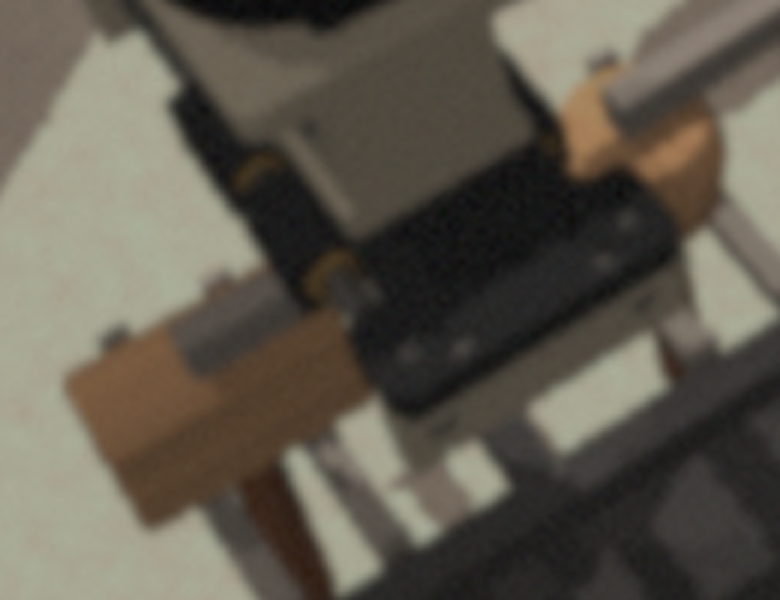

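Emit:
send_rows([
  [-0.05,-0.03,0],
  [-0.059,-0.033,-0.04],
  [-0.059,-0.033,-0.09],
  [-0.059,-0.033,-0.13],
  [-0.059,-0.033,-0.155],
  [-0.059,-0.033,-0.166],
  [-0.059,-0.033,-0.166],
  [-0.059,-0.033,-0.166],
], turn=[0,0,0,0,0,0,0,0], gripper=[0,0,0,0,0,0,0,0])

```text
t: 9.0
tcp_pos: [0.4982, -0.3117, 0.1717]
tool_rot: [-0.651, 0.759, -0.001, 0.0]
force: [-0.3, 0.3, 0.6]
opening: 0.009
finger_force: 0.0
```

Emit:
send_rows([
  [0.01,-0.001,0],
  [0.02,-0.003,0],
  [0.03,-0.0045,0],
  [0.038,-0.0055,0],
  [0.046,-0.005,0],
], turn=[0,0,0,0,0], gripper=[0,0,0,0,0])

```text
t: 9.62
tcp_pos: [0.5441, -0.3165, 0.1705]
tool_rot: [-0.651, 0.759, 0.0, -0.0]
force: [-0.1, -1.0, -0.5]
opening: 0.007
finger_force: 0.0
```

```bash
python3 - <<'E'
from look import *
s=observe(); print(s["t"],s["tcp_pos"],s["force"])
C,im=look("wrist",["keeper1_end","mallet_mid"])
ims=read_camera("scene")
o=np.hstack([cv2.resize(im[0:300,150:430],(400,428),interpolation=2),cv2.resize(ims[200:340,70:201],(400,428),interpolation=2)])
cv2.imwrite("pics/k3.png",o[:,:,::-1])
E
```

```text
9.625 [ 0.54406194 -0.31647351  0.17052839] [-0.09885468 -0.97294501 -0.52255237]
keeper1_end 0.69 [279.7 222.7] [ 0.5438 -0.3321  0.181 ]
mallet_mid 0.68 [295.4 218.7] [ 0.535  -0.3228  0.146 ]
```

View pics/k3.png

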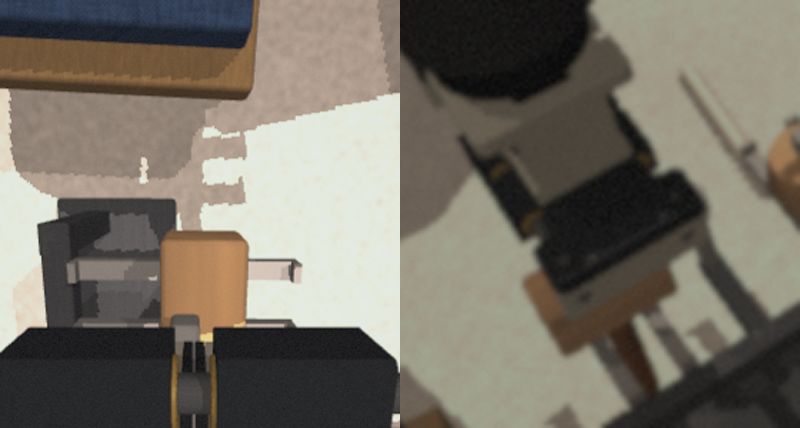

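```bash
python3 - <<'E'
from look import *
C=cam("wrist"); im=read_camera("wrist"); s=observe(); print(s["t"],s["tcp_pos"],s["force"])
cv2.imwrite("pics/k4.png",cv2.resize(im[195:305,225:345],None,fx=5,fy=5,interpolation=2)[:,:,::-1])
t=np.array(s["tcp_pos"])
f=lambda p:((proj("wrist",p,C)-[225,195])*5).round(0)
print("tcp",f(t),"tip10up",f(t+[0,0,.01]),"grasp",f(t+[0,0,.019]),"kend top",f([.544,-.3315,.19]),"bottom",f([.544,-.3315,.172]),"mid bar top",f([.5493,-.297,.19]))
E
```

```text
9.875 [ 0.54331216 -0.31629935  0.17060947] [ 0.00186463 -0.47410994 -0.78989115]
tcp [294. 233.] tip10up [294. 263.] grasp [293. 293.] kend top [266. 167.] bottom [269. 121.] mid bar top [268. 457.]
```

View pics/k4.png

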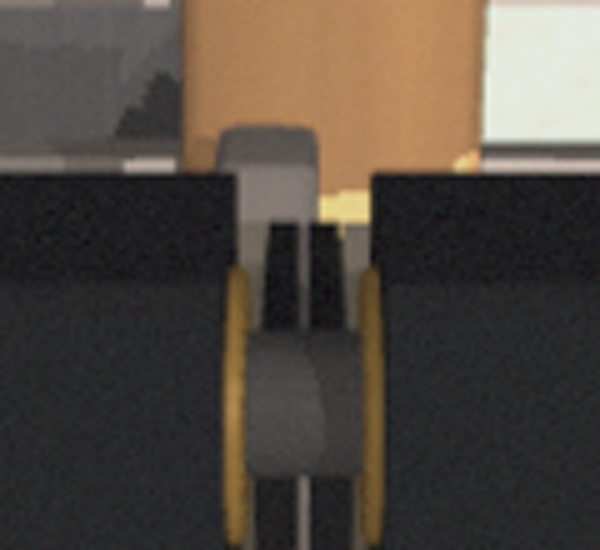

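The zoom shows the bar end (cols 218–318, rows 130–222) with the fingertips (cols 265–345, from row 222) drawn over it. So the real tips sit above the bar, higher than the nominal TCP. I'll back off in front of the bar and feel downwards.

Emit:
send_rows([
  [-0.012,0.002,0.0],
  [-0.02,0.003,0.0],
  [-0.02,0.003,-0.002],
  [-0.02,0.003,-0.004],
  [-0.02,0.003,-0.004],
], turn=[0,0,0,0,0], gripper=[0,0,0,0,0])

```text
t: 10.5
tcp_pos: [0.5235, -0.3134, 0.1664]
tool_rot: [-0.651, 0.759, 0.0, -0.0]
force: [0.1, -0.5, -0.7]
opening: 0.003
finger_force: 0.0
```

Emit:
send_rows([
  [0,0,-0.001],
  [0,0,-0.002],
  [0,0,-0.002],
], turn=[0,0,0], gripper=[0,0,0])

```text
t: 10.88
tcp_pos: [0.5235, -0.3134, 0.1645]
tool_rot: [-0.651, 0.759, 0.0, -0.0]
force: [-0.2, 0.6, -0.5]
opening: 0.002
finger_force: 0.0
```

Emit:
send_rows([
  [0,0,-0.0015],
  [0,0,-0.003],
  [0,0,-0.004],
], turn=[0,0,0], gripper=[0,0,0])

```text
t: 11.25
tcp_pos: [0.5234, -0.3134, 0.1605]
tool_rot: [-0.651, 0.759, 0.0, -0.0]
force: [-0.6, 0.5, -0.5]
opening: 0.006
finger_force: 0.0
```

Emit:
send_rows([
  [0,0,-0.001],
  [0,0,-0.002],
  [0,0,-0.003],
  [0,0,-0.003],
], turn=[0,0,0,0], gripper=[0,0,0,0])

```text
t: 11.75
tcp_pos: [0.5234, -0.3134, 0.1576]
tool_rot: [-0.651, 0.759, 0.0, -0.0]
force: [0.7, 0.4, -0.4]
opening: 0.007
finger_force: 0.0
```

Emit:
send_rows([
  [0,0,-0.001],
  [0,0,-0.002],
  [0,0,-0.003],
  [0,0,-0.003],
], turn=[0,0,0,0], gripper=[0,0,0,0])

```text
t: 12.25
tcp_pos: [0.5234, -0.3134, 0.1546]
tool_rot: [-0.651, 0.759, 0.0, -0.0]
force: [0.8, -0.2, -0.6]
opening: 0.004
finger_force: 0.0
```

Emit:
send_rows([
  [0.008,-0.001,0],
  [0.016,-0.0025,0],
  [0.024,-0.003,0],
], turn=[0,0,0], gripper=[0,0,0])

```text
t: 12.62
tcp_pos: [0.5456, -0.316, 0.1542]
tool_rot: [-0.651, 0.759, 0.002, -0.001]
force: [-7.7, 3.2, 2.4]
opening: 0.007
finger_force: 3.2
```

```bash
python3 - <<'E'
from look import *
s=observe(); print(s["t"],s["tcp_pos"],s["force"],s["moment"])
C,im=look("wrist",["keeper1_end","mallet_mid"]); print(proj("wrist",[.544,-.3315,.19],C))
E
```

```text
12.625 [ 0.54557617 -0.31597864  0.15421986] [-7.72903322  3.18814812  2.44514369] [1.17243399 2.74719323 0.08451536]
keeper1_end 0.72 [430.8 307.6] [ 0.4686 -0.2745  0.181 ]
mallet_mid 0.89 [294.7 225.7] [ 0.5374 -0.3225  0.146 ]
[281.85842996 237.54114938]
```

Contact: −7.7 N on the bar. I'll continue along the arc.

Emit:
send_rows([
  [0.008,0.0,0],
  [0.015,0.0,0],
  [0.022,0.002,0],
  [0.028,0.004,0],
  [0.034,0.008,0],
  [0.039,0.012,0],
  [0.043,0.017,0],
  [0.047,0.023,0],
], turn=[0,0,0,0,0,0,0,0], gripper=[0,0,0,0,0,0,0,0])

```text
t: 13.78
tcp_pos: [0.5946, -0.2934, 0.1547]
tool_rot: [-0.651, 0.759, -0.0, -0.0]
force: [-4.1, -2.7, -1.1]
opening: 0.006
finger_force: 1.9
```

Emit:
send_rows([
  [0.003,0.005,0],
  [0.0055,0.01,0],
  [0.0085,0.015,0],
  [0.011,0.0195,0],
  [0.011,0.0195,0],
], turn=[0,0,0,0,0], gripper=[0,0,0,0,0])

```text
t: 14.4
tcp_pos: [0.6066, -0.2736, 0.1551]
tool_rot: [-0.651, 0.759, -0.001, 0.001]
force: [-0.7, -0.6, 0.4]
opening: 0.002
finger_force: 0.5
```

Emit:
send_rows([
  [-0.002,-0.006,0],
  [-0.002,-0.006,0.05],
  [-0.01,-0.006,0.1],
  [-0.03,-0.006,0.15],
  [-0.035,-0.006,0.19],
  [-0.035,-0.006,0.2],
], turn=[0,0,0,0,0,0], gripper=[0.6,0.6,0.6,0.6,0.6,0.6])

```text
t: 15.15
tcp_pos: [0.5715, -0.2803, 0.3589]
tool_rot: [-0.651, 0.759, -0.003, 0.002]
force: [0.1, -0.5, -0.0]
opening: 0.586
finger_force: 0.0
```

```bash
python3 - <<'E'
from look import *
s=observe(); print(s["t"],s["tcp_pos"],s["tool_rot"])
C,im=look("wrist",["keeper1_end","mallet_mid","mallet_neck","fork1"])
for k in ("keeper1","mallet_mid"):
  for r in regions_of(k,"wrist")[:2]:
    m=r["region"].astype(np.uint8);R=cv2.minAreaRect(cv2.findNonZero(m)); b=cv2.boxPoints(R); z=.19 if k[0]=="k" else .167; print(k,r["p"],m.sum(),np.array(R[1]),[at_z("wrist",p,z,C).round(4)[:2] for p in b])
cv2.imwrite("pics/w5.png",cv2.resize(im[20:320,100:500],None,fx=2,fy=2,interpolation=2)[:,:,::-1])
E
```

```text
15.15 [ 0.57148924 -0.28031655  0.35894594] [-0.65118787  0.7589081  -0.0027983   0.00223925]
keeper1_end 0.92 [249.2 217. ] [ 0.6199 -0.2521  0.181 ]
mallet_mid 0.77 [309.2 148.1] [ 0.5357 -0.3196  0.146 ]
mallet_neck 0.75 [307.8 143.9] [ 0.5356 -0.3238  0.125 ]
fork1 0.9 [297.8 145.8] [ 0.5488 -0.3233  0.125 ]
fork1 0.85 [299.2 245.8] [ 0.5667 -0.1847  0.125 ]
keeper1 0.93 422 [63. 15.] [array([ 0.5752, -0.2035]), array([ 0.5573, -0.2008]), array([ 0.5688, -0.1155]), array([ 0.5878, -0.1183])]
keeper1 0.68 485 [81.  8.] [array([ 0.4986, -0.2202]), array([ 0.4976, -0.23  ]), array([ 0.4038, -0.2159]), array([ 0.4042, -0.2059])]
mallet_mid 0.7 2052 [32.99999237 63.99999237] [array([ 0.562 , -0.2902]), array([ 0.5512, -0.3633]), array([ 0.5138, -0.3576]), array([ 0.5226, -0.2842])]
mallet_mid 0.31 9192 [205. 108.] [array([ 0.612, -0.376]), array([ 0.4896, -0.3572]), array([ 0.5171, -0.0924]), array([ 0.6625, -0.1141])]
```

Keeper1 is open at about 1.88 rad. Now the grasp: descend over the head.

Emit:
send_rows([
  [-0.0345,-0.043,-0.01],
  [-0.0345,-0.043,-0.06],
  [-0.0345,-0.043,-0.11],
  [-0.0345,-0.043,-0.15],
  [-0.0345,-0.043,-0.18],
  [-0.0345,-0.043,-0.19],
  [-0.0345,-0.043,-0.19],
], turn=[0,0,0,0,0,0,0], gripper=[0.75,0.75,0.75,0.75,0.75,0.75,0.75])

```text
t: 16.38
tcp_pos: [0.5359, -0.3229, 0.1643]
tool_rot: [-0.651, 0.759, 0.0, -0.0]
force: [0.4, 0.3, 0.6]
opening: 0.747
finger_force: 0.0
```

Emit:
send_rows([
  [0,0,-0.008],
  [0,0,-0.016],
  [0,0,-0.024],
  [0,0,-0.032],
  [0,0,-0.038],
  [0,0,-0.043],
  [0,0,-0.043],
], turn=[0,0,0,0,0,0,0], gripper=[0.75,0.75,0.75,0.75,0.75,0.75,0.75])

```text
t: 17.25
tcp_pos: [0.5358, -0.3228, 0.1212]
tool_rot: [-0.651, 0.759, 0.0, -0.0]
force: [0.3, 0.5, -0.1]
opening: 0.749
finger_force: 0.0
```

```bash
python3 - <<'E'
from look import *
s=observe(); print(s["t"],s["tcp_pos"],s["force"],s["opening"])
C,im=look("wrist",["mallet_mid"])
cv2.imwrite("pics/w6.png",im[100:400,130:450,::-1].repeat(2,0).repeat(2,1))
E
```

```text
17.25 [ 0.53576152 -0.32284611  0.12122606] [ 0.25401867  0.48298936 -0.12864802] 0.7488391456571967
mallet_mid 0.74 [283.7 259.1] [ 0.5357 -0.3221  0.146 ]
```

View pics/w6.png

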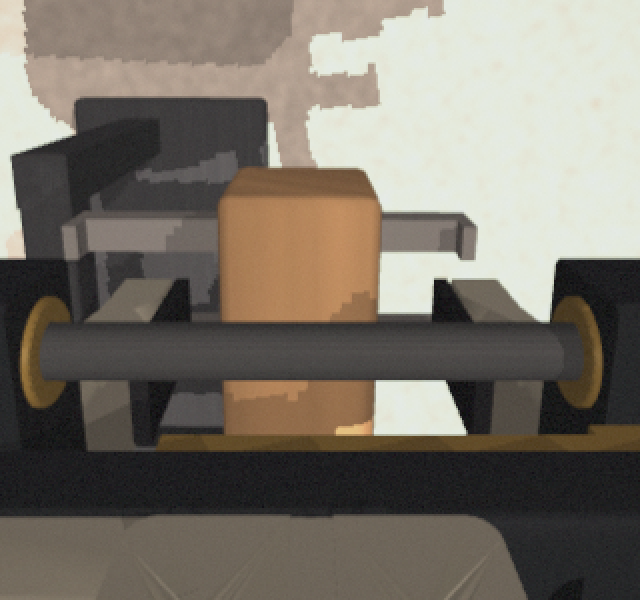

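The fingers straddle the head, with pads on both sides of block cols 220–380. Now I'll grip and lift gently.

Emit:
send_rows([
  [0,0,0],
  [0,0,0],
  [0,0,0],
  [0,0,0],
  [0,0,0],
  [0,0,0],
], turn=[0,0,0,0,0,0], gripper=[0.3,0.3,0.3,0.3,0.3,0.3], grip_force=30)

```text
t: 18.1
tcp_pos: [0.5364, -0.323, 0.122]
tool_rot: [-0.651, 0.759, -0.0, 0.0]
force: [0.7, 0.8, 0.6]
opening: 0.43
finger_force: 30.0
```

Emit:
send_rows([
  [0,0,0.003],
  [0,0,0.012],
  [0,0,0.025],
  [0,0,0.045],
  [0,0,0.065],
  [0,0,0.085],
  [0,0,0.085],
], turn=[0,0,0,0,0,0,0], gripper=[0.3,0.3,0.3,0.3,0.3,0.3,0.3])

```text
t: 18.98
tcp_pos: [0.537, -0.3234, 0.2092]
tool_rot: [-0.651, 0.759, -0.002, 0.001]
force: [-0.2, -0.2, -2.5]
opening: 0.435
finger_force: 30.0
```

```bash
python3 - <<'E'
from look import *
s=observe(); print(s["t"],s["tcp_pos"],s["force"],s["moment"],s["opening"])
C,im=look("wrist",["mallet_mid","keeper1_end"]); look("scene",["mallet_mid","mallet_neck","keeper1_end"])
E
```

```text
18.975 [ 0.53699498 -0.3233754   0.20922476] [-0.23447602 -0.16848811 -2.53179972] [0.04797956 0.0600995  0.00105169] 0.435166166339909
mallet_mid 0.86 [287.7 253.9] [ 0.5394 -0.2888  0.146 ]
mallet_neck 0.82 [126.  274.1] [ 0.4745 -0.3068  0.125 ]
keeper1_end 0.82 [188.3 289.5] [ 0.6238 -0.2648  0.181 ]
```

Held. Now I'll raise it high and carry it to the ring holder.

Emit:
send_rows([
  [0,0,0.04],
  [0,0,0.08],
  [0,0,0.12],
  [0.0,0.02,0.13],
  [0.005,0.07,0.13],
  [0.01,0.125,0.13],
  [0.015,0.18,0.13],
  [0.02,0.235,0.13],
], turn=[0,0,0,0,0,0,0,0], gripper=[0.3,0.3,0.3,0.3,0.3,0.3,0.3,0.3])

```text
t: 20.32
tcp_pos: [0.5552, -0.0855, 0.3355]
tool_rot: [-0.651, 0.759, 0.001, -0.001]
force: [0.5, -0.3, -2.1]
opening: 0.434
finger_force: 30.0
```

Emit:
send_rows([
  [0.005,0.055,0],
  [0.01,0.11,0],
  [0.015,0.165,0],
  [0.02,0.22,0],
  [0.025,0.275,0],
  [0.025,0.33,0],
  [0.025,0.37,0],
  [0.025,0.37,0],
], turn=[0,0,0,0,0,0,0,0], gripper=[0.3,0.3,0.3,0.3,0.3,0.3,0.3,0.3])

```text
t: 21.32
tcp_pos: [0.5795, 0.2853, 0.334]
tool_rot: [-0.652, 0.758, 0.0, -0.002]
force: [-0.5, -0.4, -2.7]
opening: 0.432
finger_force: 30.0
```

```bash
cat > ring.py <<'E'
from look import *
s=observe(); print(s["t"],s["tcp_pos"],s["tool_rot"],s["opening"],s["force"])
C,im=look("wrist",["wide_mouth","narrow_mouth","mallet_neck"],"r"+str(s["t"]))
for n in ("wrist","top","scene"):
  Cn=C if n=="wrist" else cam(n)
  if n!="wrist": look(n,["wide_mouth","narrow_mouth","mallet_neck"],n+str(s["t"]))
E
python3 ring.py
```

```text
21.325 [0.57951381 0.28528697 0.33396859] [-6.52430027e-01  7.57846724e-01  4.34212850e-04 -1.79301358e-03] 0.4319570434036651 [-0.5143217  -0.36992218 -2.7112509 ]
wide_mouth 0.63 [248.5 154.7] [0.6181 0.2427 0.12  ]
wide_mouth 0.28 [304.4 101.2] [0.5401 0.1899 0.12  ]
narrow_mouth 0.87 [300.4 101.9] [0.545 0.19  0.12 ]
wide_mouth 0.77 [160. 217.] [0.6179 0.2508 0.12  ]
narrow_mouth 0.73 [188.7 243.8] [0.5483 0.1957 0.12  ]
mallet_neck 0.74 [108.2 212. ] [0.6469 0.3599 0.125 ]
wide_mouth 0.77 [359.3 162.5] [0.6138 0.2556 0.12  ]
narrow_mouth 0.89 [320.8 163.9] [0.5489 0.1905 0.12  ]
mallet_neck 0.73 [367.3  69.6] [0.3903 0.6027 0.125 ]
```

```bash
python3 - <<'E'
from look import *
s=observe(); print(s["t"],s["tcp_pos"],s["tool_rot"])
C=cam("wrist"); im=read_camera("wrist"); cv2.imwrite("pics/r2.png",im[:,:,::-1]); np.save("r2.npy",im)
g=cv2.cvtColor(im,cv2.COLOR_RGB2GRAY)
p=g[122:190,212:290]
for r in p[::2]: print("".join(" .:-=+*#%@"[min(9,v//26)] for v in r))
for r in regions_of("wide_mouth","wrist")[:1]+regions_of("holder","wrist")[:1]: print(r["p"],r["position"],r["region"].sum())
E
```

```text
21.925 [0.58107378 0.28167473 0.33689377] [-6.50907834e-01  7.59156750e-01  3.38391665e-05  1.42801170e-04]
%%%%%%%%%%%%%%%%%%%%%%%%%%%%%%%****=:::::::::::::::::---------:::::::::-------
%%%%%%%%%%%%%%%%%%%%%%%%%%%%%%%%%%#+:::::::::::::::------------::::::---------
%%%%%%%%%%%%%%%%%%%%%%%%%%%%%%%%%%%=::::::::::::::-------------::::::---------
%%%%%%%%%%%%%%%%%%%%%%%%%%%%%%%%%%%---:::::::::----------------::::-----------
%%%%%%%%%%%%%%%%%%%%%%%%%%%%%%%%%%%---------------------------::::------------
%%%%%%%%%%%%%%%%%%%%%%%%%%%%%%%%%%%+-------------------------:----------------
%%%%%%%%%%%%%%%%%%%%%%%%%%%%%%%%%%%+----------------------::------------------
%%%%%%%%%%%%%%%%%%%%%%%%%%%%%%%%%%%*--------------------::--------------------
%%%%%%%%%%%%%%%%%%%%%%%%%%%%%%%%%%%%=------------------::---------------------
%%%%%%%%%%%%%%%%%%%%%%%%%%%%%%%%%%%%*----------------::-----------------------
%%%%%%%%%%%%%%%%%%%%%%%%%%%%%%%%%%%%#=---:::::::---::-------------------------
%%%%%%%%%%%%%%%%%%%%%%%%%%%%%%%%%#*=-------------::---------------------------
%%%%%%%%%%%%%%%%%%%%%%%%%%%%%%%#=-----------
[... 1043 characters left out ...]
%%%%%%%%%%%%%%%%%%
%%%%%%%%%%%%%%%%%%%%%%%%%%%%%%%%%%#=--------------+#%%%%%%%%%%%%%%%%%%%%%%%%%%
%%%%%%%%%%%%%%%%%%%%%%%%%%%%%%%%%%%%%%###**++*#%%%%%%%%%%%%%%%%%%%%%%%%%%%%%%%
%%%%%%%%%%%%%%%%%%%%%%%%%%%%%%%%%%%%%%%%%%%%%%%%%%%%%%%%%%%%%%%%%%%%%%%%%%%%%%
%%%%%%%%%%%%%%%%%%%%%%%%%%%%%%%%%%%%%%%%%%%%%%%%%%%%%%%%%%%%%%%%%%%%%%%%%%%%%%
%%%%%%%%%%%%%%%%%%%%%%%%%%%%%%%%%%%%%%%%%%%%%%%%%%%%%%%%%%%%%%%%%%%%%%%%%%%%%%
%%%%%%%%%%%%%%%%%%%%%%%%%%%%%%%%%%%%%%%%%%#*=---------------------------------
%%%%%%%%%%%%%%%%%%%%%%%%%%%%%%%%%%%%%%%%%+------------------------------------
%%%%%%%%%%%%%%@%%%%%%%%%%%%%%%%%%%%%%%%%=-------------------------------------
0.92 [279.1, 131.6] 4445
0.88 [278.1, 132.9] 4550
```

```bash
cat > fit.py <<'E'
from look import *
from scipy.optimize import least_squares
def fit(im,C,p0):
    g=cv2.GaussianBlur(cv2.cvtColor(im,cv2.COLOR_RGB2GRAY),(0,0),.7).astype(float)
    out=[]
    def cost(c,P,r): return np.hypot(P[:,0]-c[0],P[:,1]-c[1])-r
    res={}
    for name,r,angs,z in [("outer",.022,None,.12),("bore_top",.0115,None,.12),("bore_bot",.0115,None,.108)]:
        c=np.array(p0,float); n=None
        for it in range(4):
            # radial edge search in world plane
            P=[]
            for a in np.radians(np.arange(0,360,6)):
                u=np.array([np.cos(a),np.sin(a)])
                rr=np.linspace(r-.006,r+.006,49)
                px=np.array([proj("wrist",[*(c+q*u),z],C) for q in rr]).astype(np.float32)
                v=cv2.remap(g.astype(np.float32),px[:,0:1],px[:,1:2],cv2.INTER_LINEAR)[:,0]
                d=np.diff(v)*(1 if name=="outer" else -1); k=d.argmax()
                rng=v[min(48,k+6)]-v[max(0,k-6)]
                if abs(rng)>70: P.append([*(c+rr[k]*u),np.degrees(a)])
            P=np.array(P)
            # use side where this rim is the visible one
            nad=C[3][:2,3]-c; s=(P[:,:2]-c)@(nad/np.linalg.norm(nad))
            keep={"outer":s<.012,"bore_top":s>0,"bore_bot":s<0}[name]
            Q=P[keep]
            c=least_squares(cost,c,args=(Q,r),loss="soft_l1",f_scale=.0007).x
        res[name]=c; print(name,len(Q),c.round(4),"rms mm",round(1000*np.sqrt(np.mean(cost(c,Q,r)**2)),2))
    return res
E
python3 - <<'E'
from fit import *
s=observe(); print(s["tcp_pos"]); fit(np.load("r2.npy"),cam("wrist"),at_z("wrist",(254,158.5),.12,cam("wrist"))[:2])
E
```

```text
[0.58102604 0.28195928 0.33674481]
outer 39 [0.6138 0.2461] rms mm 0.57
bore_top 30 [0.6172 0.2486] rms mm 1.13
bore_bot 30 [0.6146 0.2469] rms mm 0.34
```

Emit:
send_rows([
  [0.015,0.002,0],
  [0.031,0.005,0],
  [0.031,0.005,0],
  [0.031,0.005,0],
  [0.031,0.005,0],
], turn=[0,0,0,0,0], gripper=[0.3,0.3,0.3,0.3,0.3])

```text
t: 22.7
tcp_pos: [0.6118, 0.287, 0.3369]
tool_rot: [-0.651, 0.759, -0.0, 0.0]
force: [0.4, 0.1, -1.6]
opening: 0.432
finger_force: 30.0
```

```bash
python3 - <<'E'
from fit import *
for n,px in(("top",(108.2,212)),("scene",(367.3,69.6))): print(n,"neck@.337",at_z(n,px,.337).round(4),"true tcp .5795 .2853")
C=cam("wrist"); im=read_camera("wrist"); s=observe(); print(s["t"],s["tcp_pos"],s["tool_rot"],s["force"],s["opening"])
np.save("r3.npy",im)
fit(im,C,[.6142,.2465])
E
```

```text
top neck@.337 [0.5817 0.2803 0.337 ] true tcp .5795 .2853
scene neck@.337 [0.5782 0.2895 0.337 ] true tcp .5795 .2853
22.75 [0.61178181 0.28708285 0.33702169] [-6.51223146e-01  7.58886273e-01 -1.25109589e-05  1.98765645e-04] [-0.716065   -0.15635039 -1.89737446] 0.430011342934043
outer 35 [0.6143 0.2459] rms mm 0.55
bore_top 8 [0.6136 0.2457] rms mm 0.51
bore_bot 27 [0.6148 0.2465] rms mm 0.26
```

Emit:
send_rows([
  [0.0025,-0.02,0],
  [0.0025,-0.041,-0.02],
  [0.0025,-0.041,-0.05],
  [0.0025,-0.041,-0.08],
  [0.0025,-0.041,-0.1],
  [0.0025,-0.041,-0.102],
  [0.0025,-0.041,-0.102],
], turn=[0,0,0,0,0,0,0], gripper=[0.3,0.3,0.3,0.3,0.3,0.3,0.3])

```text
t: 23.62
tcp_pos: [0.615, 0.2458, 0.2359]
tool_rot: [-0.651, 0.759, -0.0, 0.001]
force: [0.2, 0.6, -1.7]
opening: 0.433
finger_force: 30.0
```

Emit:
send_rows([
  [0,0,-0.004],
  [0,0,-0.008],
  [0,0,-0.012],
  [0,0,-0.015],
  [0,0,-0.018],
  [0,0,-0.018],
], turn=[0,0,0,0,0,0], gripper=[0.3,0.3,0.3,0.3,0.3,0.3])

```text
t: 24.38
tcp_pos: [0.6144, 0.246, 0.2163]
tool_rot: [-0.651, 0.759, 0.0, -0.0]
force: [-0.1, -0.1, -0.8]
opening: 0.429
finger_force: 30.0
```

Emit:
send_rows([
  [0,0,-0.004],
  [0,0,-0.008],
  [0,0,-0.012],
  [0,0,-0.016],
  [0,0,-0.016],
], turn=[0,0,0,0,0], gripper=[0.3,0.3,0.3,0.3,0.3])

```text
t: 25.0
tcp_pos: [0.6143, 0.2459, 0.2002]
tool_rot: [-0.651, 0.759, 0.0, -0.0]
force: [-0.5, 0.4, -1.4]
opening: 0.434
finger_force: 30.0
```

```bash
python3 - <<'E'
from look import *
s=observe(); t=np.array(s["tcp_pos"]);print(s["t"],t,s["force"],s["moment"])
for n in("top","scene"):
    im=read_camera(n); cv2.imwrite(f"pics/ins_{n}.png",im[:,:,::-1])
    for k in ("mallet_mid","mallet_neck","wide_mouth"):
        for r in spot_point(k,n)[:1]: print(n,k,round(r["p"],2),np.round(r["position"],0),"expect",proj(n,t+[0,0,{"mallet_mid":.024,"mallet_neck":.003,"wide_mouth":.12-t[2]}[k]]).round(0))
E
```

```text
25.0 [0.61430246 0.24594012 0.20018557] [-0.49787557  0.38660752 -1.42237131] [ 0.0367616   0.12105864 -0.02672903]
top mallet_mid 0.9 [149. 207.] expect [148. 207.]
top mallet_neck 0.83 [152. 207.] expect [151. 209.]
top wide_mouth 0.67 [189. 241.] expect [162. 218.]
scene mallet_mid 0.67 [366. 128.] expect [363. 129.]
scene mallet_neck 0.66 [362. 137.] expect [361. 137.]
scene wide_mouth 0.9 [358. 164.] expect [357. 165.]
```

No contact forces, and the mallet's height matches what I expected, so the handle is in the bore. I'll keep lowering.

Emit:
send_rows([
  [0,0,-0.012],
  [0,0,-0.024],
  [0,0,-0.036],
  [0,0,-0.048],
  [0,0,-0.06],
  [0,0,-0.07],
  [0,0,-0.074],
  [0,0,-0.074],
], turn=[0,0,0,0,0,0,0,0], gripper=[0.3,0.3,0.3,0.3,0.3,0.3,0.3,0.3])

```text
t: 26.4
tcp_pos: [0.6145, 0.246, 0.1265]
tool_rot: [-0.651, 0.759, -0.0, -0.0]
force: [-0.0, 1.1, -2.0]
opening: 0.429
finger_force: 30.0
```

Emit:
send_rows([
  [0,0,-0.002],
  [0,0,-0.004],
  [0,0,-0.006],
  [0,0,-0.0075],
  [0,0,-0.0075],
], turn=[0,0,0,0,0], gripper=[0.3,0.3,0.3,0.3,0.3])

```text
t: 27.02
tcp_pos: [0.6144, 0.2461, 0.1191]
tool_rot: [-0.651, 0.759, 0.0, -0.0]
force: [0.0, 0.3, -2.3]
opening: 0.433
finger_force: 30.0
```

Emit:
send_rows([
  [0,0,-0.0005],
  [0,0,-0.001],
  [0,0,-0.0015],
  [0,0,-0.0015],
], turn=[0,0,0,0], gripper=[0.3,0.3,0.3,0.3])

```text
t: 27.52
tcp_pos: [0.6145, 0.2461, 0.1177]
tool_rot: [-0.651, 0.759, 0.0, -0.0]
force: [0.1, -0.7, -2.7]
opening: 0.431
finger_force: 30.0
```

Emit:
send_rows([
  [0,0,-0.0005],
  [0,0,-0.001],
  [0,0,-0.0015],
  [0,0,-0.0015],
], turn=[0,0,0,0], gripper=[0.3,0.3,0.3,0.3])

```text
t: 28.02
tcp_pos: [0.6146, 0.2461, 0.1169]
tool_rot: [-0.651, 0.759, -0.0, 0.0]
force: [-2.8, -0.6, 5.7]
opening: 0.435
finger_force: 30.0
```

The head is on the ring: 5.7 N upward at exactly the predicted height. Release and retreat.

Emit:
send_rows([
  [0,0,0.0005],
  [0,0,0.0005],
  [0,0,0.0005],
  [0,0,0.0005],
  [0,0,0.0005],
  [0,0,0.0005],
], turn=[0,0,0,0,0,0], gripper=[0.6,0.75,0.75,0.75,0.75,0.75])

```text
t: 28.78
tcp_pos: [0.6145, 0.2461, 0.1167]
tool_rot: [-0.651, 0.759, -0.0, -0.0]
force: [-0.1, -0.2, -0.0]
opening: 0.753
finger_force: 0.0
```

Emit:
send_rows([
  [0,0,0.01],
  [0,0,0.03],
  [0,0,0.06],
  [0,0,0.1],
  [0,0,0.15],
  [0,0,0.2],
  [0,0.05,0.22],
  [0,0.05,0.22],
], turn=[0,0,0,0,0,0,0,0], gripper=[0.75,0.75,0.75,0.75,0.75,0.75,0.75,0.75])

```text
t: 29.78
tcp_pos: [0.6148, 0.2987, 0.3392]
tool_rot: [-0.652, 0.758, 0.0, 0.002]
force: [0.5, 0.3, 0.3]
opening: 0.749
finger_force: 0.0
```

```bash
python3 - <<'E'
from look import *
s=observe(); print(s["t"],s["tcp_pos"],s["force"])
look("wrist",["mallet_mid","mallet_neck"]); print("top");look("top",["mallet_neck","barrel_mid","keeper0_end","keeper1_end","glue","brushes","weight","folder"])
print("scene");look("scene",["mallet_neck","keeper0_end","barrel_mid","glue","brushes","folder"])
E
```

```text
29.775 [0.61482226 0.29873152 0.33916043] [0.47892613 0.30972488 0.27344656]
mallet_mid 0.8 [284.  141.5] [0.6078 0.2467 0.146 ]
top
mallet_neck 0.56 [189.5 241.7] [0.5516 0.1925 0.125 ]
mallet_neck 0.51 [160.8 216.9] [0.6164 0.2478 0.125 ]
barrel_mid 0.63 [363.9 202.7] [ 0.5679 -0.1896  0.145 ]
keeper0_end 0.63 [370.7 199.6] [ 0.5639 -0.1961  0.181 ]
keeper1_end 0.72 [412.2 167.5] [ 0.6172 -0.2975  0.181 ]
glue 0.74 [283.9 277.1] [0.4533 0.0035 0.    ]
brushes 0.97 [277.3 149. ] [ 0.7789 -0.036   0.    ]
brushes 0.72 [367.7 200.1] [ 0.6054 -0.236   0.    ]
weight 0.75 [233.3 307.9] [0.4031 0.1329 0.    ]
weight 0.44 [163.3 218.1] [0.6465 0.2732 0.    ]
folder 0.74 [348.9 290.2] [ 0.3968 -0.1421  0.006 ]
scene
mallet_neck 0.56 [356.1 164.9] [0.616  0.2388 0.125 ]
keeper0_end 0.7 [195.8 244.4] [ 0.558  -0.1926  0.181 ]
keeper0_end 0.26 [323.6 162.7] [0.5914 0.1427 0.181 ]
barrel_mid 0.73 [204.  258.8] [ 0.5709 -0.1899  0.145 ]
glue 0.71 [237.6 219.8] [ 0.4472  0.0012 -0.    ]
brushes 0.84 [335.3 311.7] [ 0.7825 -0.0373  0.    ]
brushes 0.24 [193.7 308.3] [ 0.5578 -0.2325  0.    ]
folder 0.47 [176.1 241.4] [ 0.3925 -0.1469  0.006 ]
```

```bash
python3 -c "
from workcell import *
print(job_done())"
```

```text
the job is handed in; nothing more can be done
None
```

The square-block mallet is hanging in the wide ring with its head resting on it, released with the arm clear. The keeper was opened first. The cameras put the round mallet, its keeper, the glue, brushes, weight and folder where they were, within measuring error. The job was handed in at about 30 s.

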